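Feed one wheel bearing and slide it aside

ROBOT

A 6-joint arm with a two-finger parallel gripper is mounted at the origin on the work surface. World frame = base frame: x ahead of the robot, y to its left, z up, the work surface at z = 0. Lengths are in m, angles in rad, forces in N, time in s.
With the tool pointing down it reaches from about 0.3 to 0.75 m from the base axis. Payload 8.5 kg.
Tool frame: the origin (TCP) lies at the very end of the fingers, on their centre line; the grasp point (between the pads) lies 19 mm behind it (env.tcp_to_grasp is the distance from the TCP to the grasp point, in m); x points along the fingers, y is the direction in which the jaws open and shut, and the axes are right-handed (so a half turn about x gives the same grasp; the last joint's range is limited). The gripper opens to 85 mm and grips with 20 to 120 N. Pads are 22 mm wide; open, the fingers measure 114 mm over their backs; the gripper's body (76 mm by 85 mm) begins 54 mm behind the grasp point. The pads swing forward as they close: fully open they stand 13 mm farther back than shut.
Start: joints at [-0.215, 0.381, 1.297, -0, 1.464, -0.215], TCP at [0.55, 0, 0.231] pointing down, gripper open.
Joint ranges: [-3.11, 3.11], [-0.89, 2.33], [0.22, 2.48], [-1.42, 4.56], [0.17, 2.85], [-2.88, 2.88]. Speed limits (rad/s): [2.39, 2.39, 3.14, 3.14, 3.14, 3.14].

INTERFACE

Orientations are given as a 3x3 rotation matrix whose columns are the frame's x, y, z axes.
In Python, from station import env, claw, viewer, hand_in gives the robot as it stands. The module is installed in compiled form; this text tells all that it offers. Calls block until the motion is done:
- env.move_pose(position, orientation): joint-space move of the TCP to a pose.
- env.move_linear(position, attitude=None, speed=0.15, f_stop=None): straight line of the TCP; attitude=None keeps the orientation; speed is the mean speed in m/s. With f_stop (N) it stops when the force on the tool has changed by that much, and returns True; else False.
- env.movej(angles): joint-space move.
- claw.open_gripper() and claw.close(newtons=None): open the fingers fully, or close them until they stop; newtons is the grip in N (None keeps the last).
- env.dwell(seconds).
- env.inverse_kinematics(position, orientation): joint angles nearest the present ones, or None.
- viewer.capture(name): name is "scene" or "side" or "wrist"; returns the picture (400x640x3 uint8, red, green, blue); there is no depth.
- viewer.get_calibration(name): a dict with "camera_matrix" (3x3 intrinsics, pixels), "k1" (the pictures are not rectified: a ray, as slopes to the right and down, at radius r is drawn at 1 + k1 r^2 times it, then the intrinsics apply), "xyz" and "attitude" of the camera in the world. Camera axes: x right, y up, looking along -z (the intrinsics and any distortion apply to the point x, -y, -z); pixel columns grow to the right and rows downward; lengths in m; the calibration is good to about 2 mm. A picture is of the moment at which its call begins: read the wrist's pose just before it. get_calibration takes no time and is no camera call; for the wrist camera it gives the pose at the moment of the call.
A pose or a line that the arm cannot do raises env.Unreachable and nothing moves.
- hand_in(): hands the job in, once; it reports no verdict.
Readings, each from a call of its own:
- env.get_time_s(): time.
- env.get_q(): joint angles.
- env.get_joint_velocities(): joint speeds.
- env.get_joint_efforts(): joint torques, N m.
- env.get_eef_pos(): TCP position.
- env.get_eef_rot(): TCP orientation.
- env.get_force(): force on the tool from outside, world axes, zero at the start.
- env.get_ft_torque(): the same for the moment, N m.
- env.get_gripper_width(): finger opening in m.
Only numpy, scipy, OpenCV 4.12 (cv2) and the standard library are available. Lean on these libraries where they do the work, as an engineer would, in place of code of your own. Each camera call takes 0.05 s, during which the arm holds its last target. There are 200 camera calls.

TASK

Set out the second of a pair of wheel bearings: push the bearing feeder's plunger fully in once and let it spring right back, so that a single bearing comes out of the foot of the magazine into the delivery trough. Then push that bearing along the trough to the end that is still empty, until it lies wholly on the rubber pad there. Pick nothing up, feed no second bearing, and leave the bearing at the other end and everything else on the bench as they are.

Things in the scene. Friction and masses are not known exactly. Their poses are not given: they have to be found in the camera images.
- feeder: wheel-bearing feeder bolted to the bench, fixed, turned up to 20 degrees. Origin on the bench under the axis of its magazine; x runs the way the plunger is pushed (away from the robot), y to the left along the trough, z up. Its feed floor is 22 mm above the bench and level all through, under the magazine and in the trough.
- magazine (a point): the magazine's axis at the feed floor (22 mm above the bench). Four upright rails tied by a hoop 54 mm across, top 67 mm above the bench, hold the stack of three bearings on a grey body 60 mm wide, 46 mm tall, reaching 42 mm behind the axis; the outlet is a slot at its foot facing the feeder's +x, 26 mm ahead of the axis. Axes as the feeder's.
- trough (a point): middle of the delivery trough's floor, 54 mm ahead of the magazine's axis, 22 mm above the bench. The trough lies across in front of the outlet: inside 56 mm wide (along x, starting at the outlet) and 234 mm long (along y); its walls are 4 mm thick, their tops 10 mm above its floor. Axes as the feeder's.
- plunger (a joint): travel of the feeder's spring plunger in m: 0 = out (at rest), 0.052 = pushed fully in, against its stop. It is pushed level along the feeder's +x; the spring pushes back with 2.5 N at rest rising to 8 N, and returns it when released; moving a bearing adds a few N. Fully in, it leaves the bearing clear of the outlet, its centre about 49 mm ahead of the magazine's axis; from 0.047 on counts as fully in.
- plunger_face (a point): centre of the outer face of the plunger's black round knob (32 mm across, 14 mm thick, axis level); the face looks to the feeder's -x, at rest 112 mm behind the magazine's axis, 27 mm above the bench. It moves with the plunger.
- bearing_1_mid (a point): centre of the bearing that lies lowest in the magazine and comes out first: a sealed steel ball bearing, 40 mm across, 12 mm high, 17 mm bore, about 65 g, lying flat; half-way up, so 6 mm above the feed floor
- bearing_2_mid (a point): centre of the next bearing up, the same kind; it drops 12 mm to the feed floor once the plunger is out again
- bearing_3_mid (a point): centre of the third, topmost bearing in the magazine
- parked_mid (a point): centre of the bearing that already lies at one end of the trough (left or right, differs from start to start), the same kind, loose
- pad_empty: centre of the rubber pad at the EMPTY end of the trough, flush with the trough's floor; the pad is as wide as the trough (56 mm along x) and 48 mm long (along y), its outer edge at the trough's end wall; its centre lies 54 mm ahead of the magazine's axis and 93 mm to the left or right of it; axes as the feeder's
- pad_taken: centre of the equal rubber pad at the other end, under the bearing that already lies there
- spacer: loose aluminium axle spacer tube, 25 mm across, 60 mm tall, stands upright beside the feeder's magazine; a bystander, its origin on its underside
- socket: loose steel socket, 28 mm across, 50 mm tall, stands upright beside the feeder's magazine, on the other side from the spacer; a bystander, its origin on its underside
- screwdriver: loose screwdriver, 170 mm long, lies on the bench beyond the trough; a bystander, its origin on its underside
- spray_can: loose spray can, 65 mm across, 190 mm tall, stands on the left of the bench; a bystander, its origin on its underside
- grease_tub: loose grease tub, 80 mm across, 65 mm tall, stands on the right of the bench; a bystander, its origin on its underside
- spanner: loose spanner, 180 mm long, lies on the right of the bench; a bystander, its origin on its underside
- mallet: loose rubber mallet, 270 mm long, lies on the left of the bench; a bystander, its origin on its underside
Mind the look-alikes: they are no part of the job. Leave any pink look-alike of the part that bears bearing_3_mid alone.

How it is judged:
By the outcome, as a careful person would: the job done as asked, in the order asked, and still so for the second after the job is handed in, with the robot touching nothing.
It also fails if it takes over 48 s, if anything falls off the work surface, if the arm or the gripper's body presses on something with over 40 N, if the wrist force passes 120 N, or if a joint passes its speed limit or range.

## Working session

There is one attempt and no reset: what is moved stays moved. The work goes in short steps, each a Python script; the robot and the scene stay as the last script left them, time stands still between calls to the robot, and variables do not carry over. Pictures are saved under pics/ and viewed, about 8 in all and at most 12, crops included, and the job is handed in when it is done.

```bash
mkdir -p pics; ls
python3 - <<'E'
from station import env,claw,viewer
import cv2,numpy as np
for n in("scene","side"):
    c=viewer.get_calibration(n);print(n,c)
    im=viewer.capture(n);cv2.imwrite(f"pics/{n}0.png",im[:,:,::-1])
print(env.get_time_s(),env.get_eef_rot())
E
```

```text
pics
scene {'camera_matrix': array([[447.09098496,   0.        , 320.67403021],
       [  0.        , 447.09098496, 197.15011078],
       [  0.        ,   0.        ,   1.        ]]), 'k1': -0.011737668337677414, 'xyz': array([ 1.17536662, -0.05257093,  1.08509021]), 'attitude': array([[ 0.09343572, -0.84182663,  0.53159919],
       [ 0.99562181,  0.07758635, -0.05213022],
       [ 0.00263976,  0.53414257,  0.84539029]])}
side {'camera_matrix': array([[365.44732833,   0.        , 323.17575496],
       [  0.        , 365.44732833, 204.02737146],
       [  0.        ,   0.        ,   1.        ]]), 'k1': -0.08032504079944053, 'xyz': array([0.21469092, 0.68153428, 0.90015017]), 'attitude': array([[-0.89872695,  0.32728242, -0.29184942],
       [-0.43850749, -0.67232225,  0.59640085],
       [-0.00102534,  0.66397968,  0.74774992]])}
0.1 [[-1.24960704e-03  9.99999219e-01 -1.73617153e-05]
 [ 2.94156259e-04 -1.69941481e-05 -9.99999957e-01]
 [-9.99999176e-01 -1.24961209e-03 -2.94134794e-04]]
```

View pics/scene0.png

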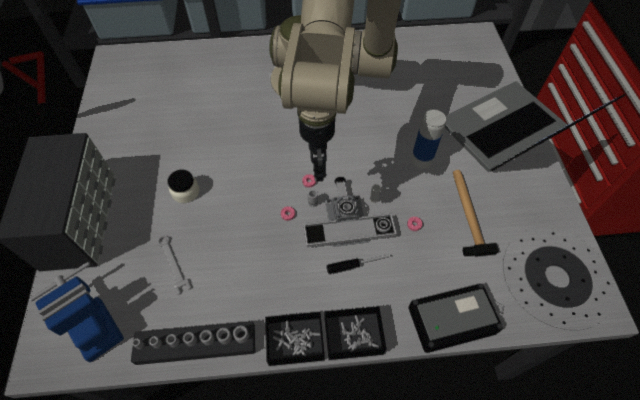

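View pics/side0.png

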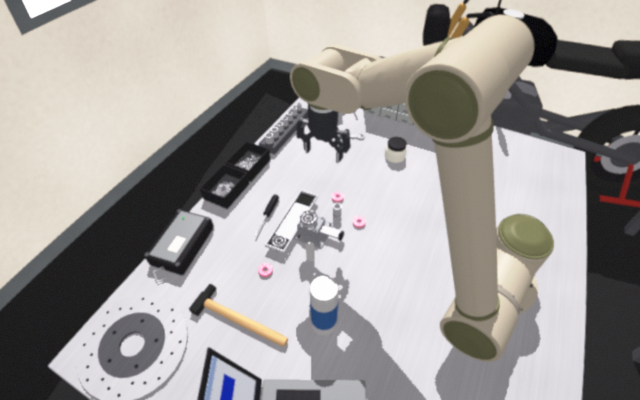

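The scene view shows the trough from (306,234) to (398,225). The parked bearing is at (384,225), the left end, and the empty dark pad is at (315,233). The magazine is at (347,207) and the knob at (340,181). Pink rings at (310,180), (288,213) and (415,223) are the look-alikes, so I'll leave them alone. Next I'll get a rough fix and a close wrist look.

```bash
cat > h.py <<'E'
from station import env,claw,viewer
import cv2,numpy as np
def ray(c,uv):
    K=c["camera_matrix"];d=(np.array(uv,float)-K[:2,2])/[K[0,0],K[1,1]]
    s=d.copy()
    for _ in range(8): s=d/(1+c["k1"]*(s@s))
    return c["attitude"]@np.array([s[0],-s[1],-1])
def cast(c,uv,z):
    r=ray(c,uv);p=c["xyz"];return p+r*(z-p[2])/r[2]
def proj(c,P):
    v=c["attitude"].T@(np.array(P)-c["xyz"]);s=np.array([v[0],-v[1]])/-v[2]
    K=c["camera_matrix"];return s*(1+c["k1"]*(s@s))*[K[0,0],K[1,1]]+K[:2,2]
def snap(n,f,crop=None,sc=1):
    c=viewer.get_calibration(n);im=viewer.capture(n)[:,:,::-1]
    v=im
    if crop: v=im[crop[1]:crop[3],crop[0]:crop[2]]
    cv2.imwrite(f"pics/{f}_raw.png",im)
    cv2.imwrite(f"pics/{f}.png",cv2.resize(v,None,fx=sc,fy=sc,interpolation=cv2.INTER_CUBIC))
    np.savez(f"pics/{f}.npz",**c);return c,im
E
python3 - <<'E'
from h import *
c=viewer.get_calibration("scene")
for n,uv,z in(("padempty",(315,233),.022),("parked",(384,225),.034),("mag",(347,207),.058),("knob",(340,181),.027)):print(n,cast(c,uv,z))
im=cv2.imread("pics/scene0.png")[150:280,270:430];cv2.imwrite("pics/sc.png",cv2.resize(im,None,fx=5,fy=5,interpolation=cv2.INTER_CUBIC)[:600])
w=viewer.get_calibration("wrist");print(w, env.get_eef_pos())
p=np.array([.6,.03,0]);print(proj(w,p))
snap("wrist","w0")
E
```

```text
padempty [ 0.61850914 -0.01275     0.022     ]
parked [0.61779815 0.17284066 0.034     ]
mag [0.56708456 0.0781202  0.058     ]
knob [0.4606007  0.07293139 0.027     ]
{'camera_matrix': array([[294.7176868 ,   0.        , 322.74093845],
       [  0.        , 294.7176868 , 201.30274672],
       [  0.        ,   0.        ,   1.        ]]), 'k1': 0.017116953825735574, 'xyz': array([0.54845333, 0.06784117, 0.37379469]), 'attitude': array([[ 9.99999475e-01,  7.89269415e-04,  6.53316684e-04],
       [-9.36965587e-04,  9.62459757e-01,  2.71422803e-01],
       [-4.14565300e-04, -2.71423273e-01,  9.62459992e-01]])} [5.49743941e-01 4.82944696e-05 2.30784352e-01]
[363.98692721 149.42212168]
```

View pics/w0.png

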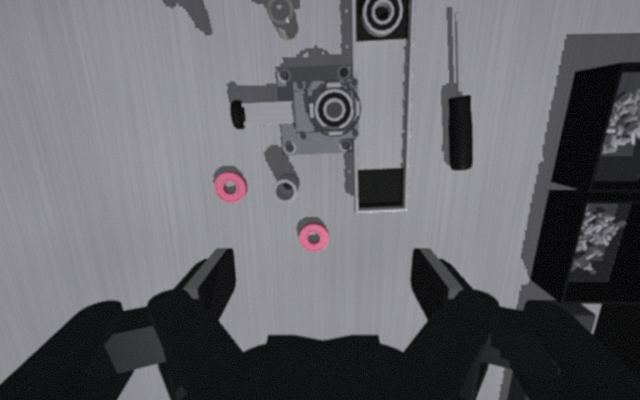

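The wrist view shows, with image right = +x and up = +y:
- knob at (238,114)
- magazine at (334,109)
- parked bearing at (381,12)
- empty pad at about (382,188)
- pink rings at (230,187) and (313,237)
- standing tubes at (286,188) and (281,12)

Now for the numbers.

Run:
```python
from h import *
c=dict(np.load("pics/w0.npz"));im=cv2.imread("pics/w0_raw.png");g=cv2.cvtColor(im,cv2.COLOR_BGR2GRAY)
m=(g<60).astype(np.uint8)
n,l,s,ce=cv2.connectedComponentsWithStats(m)
for i in range(1,n):
    x,y,w,h,a=s[i]
    if a>150 and y<215 and x<420: print(s[i],ce[i])
pl=l[188,382];
cn=cv2.findContours((l==pl).astype(np.uint8),0,2)[0][0];b=cv2.boxPoints(cv2.minAreaRect(cn))
print(b);B=np.array([cast(c,q,.022)for q in b]);print(B,np.linalg.norm(np.diff(B,axis=0),axis=1),B.mean(0))
# circles
for nm,(u,v),z in(("top",(334,109),.058),("parked",(381,12),.034)):
    x0,y0=u-35,max(0,v-35);sub=cv2.resize(g[y0:v+35,x0:u+35],None,fx=4,fy=4,interpolation=cv2.INTER_CUBIC)
    C=cv2.HoughCircles(sub,cv2.HOUGH_GRADIENT,1,60,param1=120,param2=25,minRadius=24,maxRadius=110)
    if C is not None:
        for q in C[0][:3]:
            p=q[:2]/4+[x0,y0];print(nm,p,q[2]/4,cast(c,p,z))
k=l[114,238];ys,xs=np.where(l==k);print("knob",xs.min(),xs.max(),ys.min(),ys.max())
for uv in((xs.min(),ys.mean()),(xs.max(),ys.mean())):print(cast(c,uv,.043),cast(c,uv,.027))
cr=cv2.resize(g[0:220,220:420],None,fx=3,fy=3,interpolation=cv2.INTER_CUBIC)
cv2.imwrite("pics/w0c.png",cr[:600])
```

```text
[357   0  53  41 758] [383.13192612  24.43007916]
[367   0  32  30 298] [382.31208054  15.25503356]
[    0    62   640   338 68874] [402.14533786 312.56208439]
[319  93  31  34 352] [333.90625    109.25852273]
[231 100  14  28 309] [237.2394822  113.50809061]
[ 359  168   45   40 1678] [380.84564958 187.94159714]
[[359. 168.]
 [403. 168.]
 [403. 207.]
 [359. 207.]]
[[ 0.5918117   0.01016323  0.022     ]
 [ 0.64456923  0.0100769   0.022     ]
 [ 0.64815283 -0.03882162  0.022     ]
 [ 0.59340902 -0.03878467  0.022     ]] [0.0527576  0.04902967 0.05474382] [ 0.61948569 -0.01434154  0.022     ]
top [333.875 108.875] 16.375 [0.55970134 0.07684671 0.058     ]
parked [382.875   9.875] 19.725 [0.60888982 0.17200369 0.034     ]
knob 231 244 100 127
[0.44989894 0.07249624 0.043     ] [0.44513203 0.0727214  0.027     ]
[0.46381356 0.072522   0.043     ] [0.45971967 0.0727484  0.027     ]
```

View pics/w0c.png

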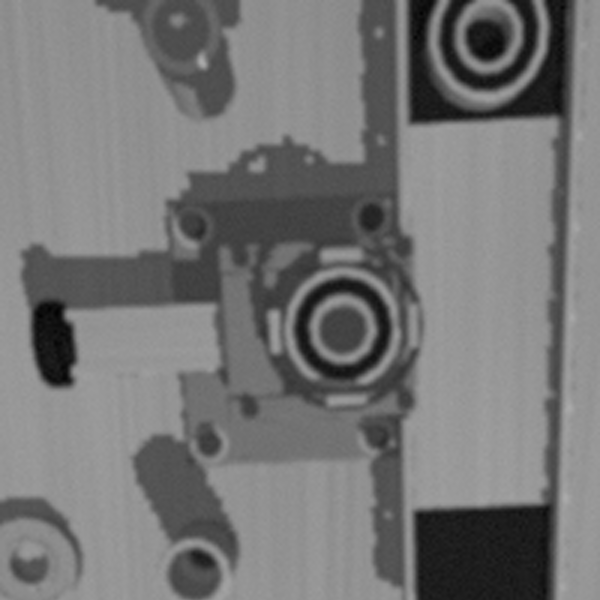

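Everything agrees to about 2 mm. The axis is at (0.560, 0.077) and yaw is about 2.3°. The predicted pad is (0.617,-0.014) against (0.619,-0.014) measured. The predicted parked bearing is (0.610,0.172) against (0.609,0.172), and the knob face should be at (0.448,0.072). In the crop the magazine holds only steel bearings. Next is the plunger push.

```bash
cat >> h.py <<'E'
A=np.array([.5597,.0768,0]);yaw=np.radians(2.3)
X=np.array([np.cos(yaw),np.sin(yaw),0]);Y=np.array([-X[1],X[0],0]);D=np.array([0,0,-1.])
R1=np.column_stack([D,Y,np.cross(D,Y)])   # jaws along feeder y
R2=np.column_stack([D,X,np.cross(D,X)])   # jaws along feeder x
def F(x,y,z): return A+X*x+Y*y+[0,0,z]
def loc(p): d=np.asarray(p)-A; return np.round([d@X,d@Y,p[2]],4)
E
python3 - <<'E'
from h import *
claw.close(20)
env.move_pose(F(-.145,0,.16),R1)
env.move_linear(F(-.145,0,.014),speed=.12)
env.dwell(.3);print(loc(env.get_eef_pos()),env.get_force(),env.get_time_s())
hit=env.move_linear(F(-.105,0,.014),speed=.02,f_stop=1.5)
p=loc(env.get_eef_pos());print("contact",hit,p,env.get_force())
E
```

```text
[-0.1449 -0.      0.0142] [ 0.09099999  0.14834414 -0.0714439 ] 3.9333
contact True [-0.1217  0.      0.0137] [-2.09228584 -0.37138128  1.69206032]
```

Contact came at -0.1217, where about -0.123 was expected. Now the full push and release.

Run:
```python
from h import *
for x in(-.10,-.085,-.074):
    h=env.move_linear(F(x,0,.014),speed=.04,f_stop=25);print(h,loc(env.get_eef_pos()),env.get_force().round(1))
h=env.move_linear(F(-.0665,0,.014),speed=.02,f_stop=14);env.dwell(.2)
print("end",h,loc(env.get_eef_pos()),env.get_force().round(1))
env.move_linear(F(-.150,0,.014),speed=.08)
print(env.get_force().round(1))
env.move_linear(F(-.150,0,.16),speed=.15)
env.move_pose(F(.02,-.05,.22),R2)
c,im=snap("wrist","w1");print(env.get_time_s())
for n,P in(("bearing",F(.049,0,.034)),("face",F(-.112,0,.043)),("tr",F(.054,.039,.027)),("top",F(0,0,.046))):print(n,proj(c,P).round(0))
```

```text
False [-0.1009  0.0002  0.0136] [-4.9 -0.5  0.3]
False [-0.086   0.0003  0.0136] [-5.2  1.   0.2]
False [-0.0753  0.0003  0.0136] [-7.   0.6  1.1]
end False [-0.0697  0.0004  0.0135] [-14.7  -2.    6. ]
[ 0.4 -0.6 -0.4]
11.225
bearing [351. 135.]
face [199. 136.]
tr [356.  98.]
top [305. 136.]
```

View pics/w1.png

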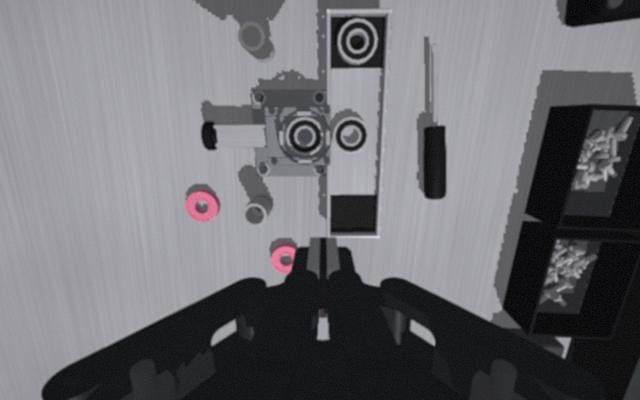

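The bearing is out at (351,135), exactly as predicted. The plunger is back (knob edge at 202) and the magazine still holds the rest. Next I'll push it along with the jaws along y, which keeps the gripper's flare clear of the magazine, and stop short for a look.

Run:
```python
from h import *
env.move_pose(F(.051,.045,.16),R1)
env.move_linear(F(.051,.045,.027),speed=.12)
env.dwell(.2);print(loc(env.get_eef_pos()),env.get_force().round(1))
h=env.move_linear(F(.052,-.050,.027),speed=.05,f_stop=12);env.dwell(.2)
print(h,loc(env.get_eef_pos()),env.get_force().round(1),env.get_time_s())
c,im=snap("wrist","w2");snap("scene","s2",(280,170,420,270),5)
print(proj(c,F(.049,-.085,.034)),proj(c,F(.049,-.105,.034)))
```

```text
[0.0512 0.045  0.0275] [ 0.  -0.2 -0.1]
False [ 0.052  -0.0499  0.027 ] [-0.3 -0.1  0.2] 16.2
[255.10122558 256.0520737 ] [215.39424806 256.13696728]
```

View pics/w2.png

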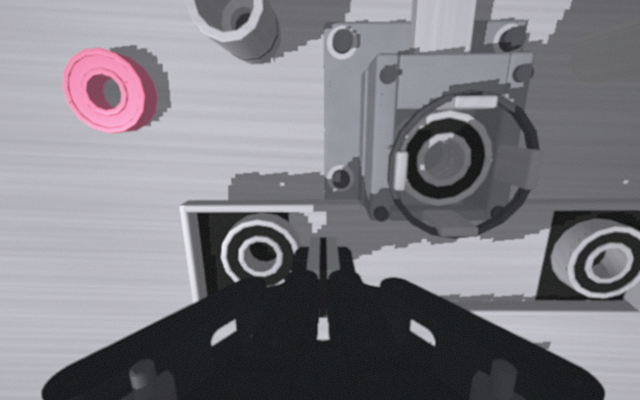

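The bearing's inner ring is centred at about (260,255), so its centre is at y_f ≈ -0.082. It needs about 10.5 mm more.

Run:
```python
from h import *
h=env.move_linear(F(.052,-.0605,.027),speed=.03,f_stop=8);env.dwell(.2)
print(h,loc(env.get_eef_pos()),env.get_force().round(1))
env.move_linear(F(.052,-.035,.027),speed=.06)
env.move_linear(F(.052,-.035,.17),speed=.15)
env.move_pose(F(.02,-.05,.22),R2)
env.dwell(.2);c,im=snap("wrist","w3");print(env.get_time_s())
g=cv2.cvtColor(im,cv2.COLOR_BGR2GRAY)
for n,P in(("pad",F(.054,-.093,.034)),("parked",F(.054,.093,.034)),("inner",F(.054,-.069,.022)),("end",F(.054,-.117,.022))):print(n,proj(c,P).round(1))
u,v=proj(c,F(.05,-.093,.034)).astype(int)
sub=cv2.resize(g[v-35:v+35,u-35:u+35],None,fx=4,fy=4,interpolation=cv2.INTER_CUBIC)
C=cv2.HoughCircles(sub,cv2.HOUGH_GRADIENT,1,60,param1=120,param2=25,minRadius=24,maxRadius=110)
if C is not None:
    for q in C[0][:2]: p=q[:2]/4+[u-35,v-35];print(p,q[2]/4,loc(cast(c,p,.034)))
cv2.imwrite("pics/w3c.png",cv2.resize(im[0:250,180:460],None,fx=2.4,fy=2.4,interpolation=cv2.INTER_CUBIC))
```

```text
False [ 0.052  -0.0604  0.027 ] [ 0.3 -0.2  1.2]
20.3
pad [352.8 216.1]
parked [358.   39.6]
inner [352.4 193.8]
end [351.3 231.4]
[349.375 213.375] 19.95 [ 0.0499 -0.0896  0.034 ]
```

View pics/w3c.png

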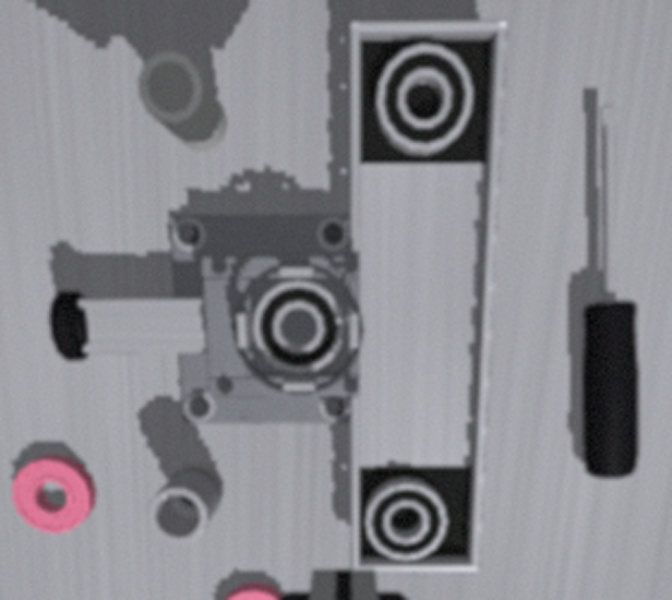

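The bearing is at y_f ≈ -0.0896, which is on the pad by less than 1 mm at the inner edge. I'll push 4.5 mm further for margin.

Run:
```python
from h import *
env.move_pose(F(.052,-.035,.17),R1)
env.move_linear(F(.052,-.035,.027),speed=.12)
h=env.move_linear(F(.052,-.0648,.027),speed=.03,f_stop=8);env.dwell(.2)
print(h,loc(env.get_eef_pos()),env.get_force().round(1))
env.move_linear(F(.052,-.035,.027),speed=.06)
env.move_linear(F(.052,-.035,.17),speed=.15)
env.move_pose(F(.02,-.05,.22),R2)
env.dwell(.3);c,im=snap("wrist","w4");print(env.get_time_s())
g=cv2.cvtColor(im,cv2.COLOR_BGR2GRAY)
for yy in(-.093,.093):
    u,v=proj(c,F(.052,yy,.034)).astype(int)
    sub=cv2.resize(g[v-35:v+35,u-35:u+35],None,fx=4,fy=4,interpolation=cv2.INTER_CUBIC)
    C=cv2.HoughCircles(sub,cv2.HOUGH_GRADIENT,1,60,param1=120,param2=25,minRadius=24,maxRadius=110)
    if C is not None:
        for q in C[0][:2]: p=q[:2]/4+[u-35,v-35];print(p,q[2]/4,loc(cast(c,p,.034)))
cv2.imwrite("pics/w4c.png",cv2.resize(im[0:250,180:460],None,fx=2.4,fy=2.4,interpolation=cv2.INTER_CUBIC))
```

```text
False [ 0.052  -0.0646  0.027 ] [-0.7  1.2 -0. ]
27.8333
[351.125 219.375] 15.3 [ 0.0521 -0.0971  0.034 ]
[357.125  38.375] 20.05 [0.0531 0.0941 0.034 ]
```

View pics/w4c.png

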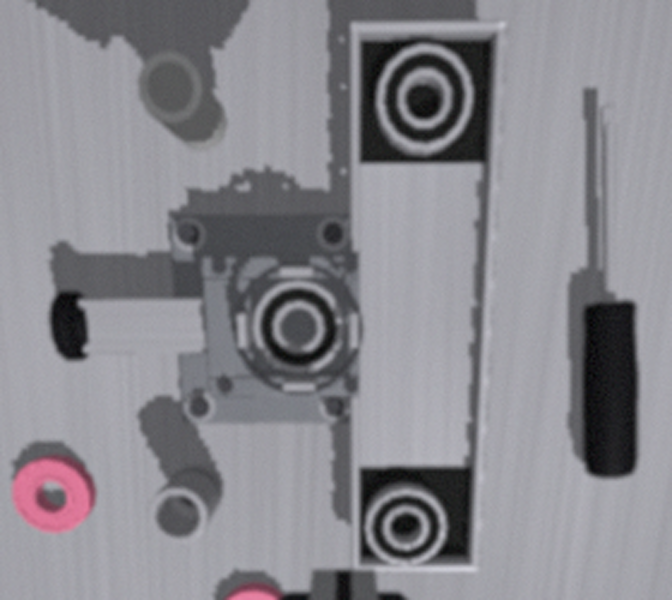

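The bearing now sits at crop (405,526). Its near edge is at row 486 and the pad's inner edge at row 468, so it is clear by several mm, and it lies close to the end wall. The parked bearing, plunger and the other things in view are unchanged.

```bash
python3 -c "
from station import hand_in,env
hand_in();print(env.get_time_s())"
```

```text
the job is handed in; nothing more can be done
the job is handed in; nothing more can be done
```

The second bearing is set out on the empty pad and the job is handed in, with the last clock reading about 28 s of the 48 s allowed.

- **Feeding:** I pushed the plunger in once by about 52 mm, with roughly 15 N at the stop, and let it spring back. One bearing came out, and the picture afterwards showed the knob at rest.
- **Placing:** I pushed the bearing along the trough with closed fingers to the right-hand (empty) end. The first push left less than 1 mm to spare at the pad's inner edge, so I pushed it about 4 mm further.
- **Last check, bearing:** The final picture shows it wholly on the pad, several mm clear of the inner edge and close to the end wall. The final automatic circle fit put its centre at -97 mm but caught the wrong ring. The finger travel suggests about -94 mm. Both are within the pad.
- **Last check, surroundings:** In the final picture the parked bearing, plunger, magazine, spacer, socket, screwdriver and pink rings all look unmoved. The spray can, grease tub, spanner and mallet were outside that view, and the arm did not go near them.

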